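Load the sample bottle and index the turntable to its third click

ROBOT

A 6-joint arm with a two-finger parallel gripper is mounted at the origin on the work surface. World frame = base frame: x ahead of the robot, y to its left, z up, the work surface at z = 0. Lengths are in m, angles in rad, forces in N, time in s.
With the tool pointing down it reaches from about 0.3 to 0.875 m from the base axis. Payload 4.2 kg.
Tool frame: the origin (TCP) lies midway between the tips of the shut fingers; the grasp point (between the pads) lies 19 mm behind it; z points along the fingers, x is the direction in which the jaws open and shut, and the axes are right-handed (so a half turn about z gives the same grasp; the last joint's range is limited). The gripper opens to 85 mm and grips with 20 to 120 N. Pads are 22 mm wide; open, the fingers measure 114 mm over their backs; the gripper's body (76 mm by 85 mm) begins 54 mm behind the grasp point. The pads swing forward as they close: fully open they stand 13 mm farther back than shut.
Start: joints at [1.233, 0.32, 1.565, -0, 1.257, -0.02], TCP at [0.18, 0.546, 0.231] pointing down, gripper open.
Joint ranges: [-3.11, 3.11], [-0.84, 2.01], [0.21, 2.61], [-1.34, 4.49], [0.05, 2.63], [-2.56, 2.56]. Speed limits (rad/s): [2.57, 2.57, 3.14, 3.14, 3.14, 3.14].

INTERFACE

Orientations are given as [roll, pitch, yaw] about the fixed x, y, z axes, in that order (R = Rz(yaw) Ry(pitch) Rx(roll)).
In Python, from station import * gives the robot as it stands.
- The arm moves only by the shell command python3 -m handwheel 'ROWS'. ROWS is JSON, a list of rows, each an object with "claw": the closure, from 0 (fully open) to 1 (shut); "linear": the shift along the tool's x, y, z each as a share of 25 mm, from -1 to 1, a list of three; "roll": the turn about the tool's z as a share of 120 degrees, from -1 to 1. In form: [{"claw": claw, "linear": [tx, ty, tz], "roll": roll}, ...]. A call has 1 to 5 rows; each row shifts and turns the pose as measured when the row begins, along the tool's axes as they then stand; what a row does not reach is not made up. A row lasts 1/12 s, in which the tool goes at most 41.7 mm and 7.16 degrees, less where a joint would pass 70% of its speed; a pose out of reach is approached as far as the arm can. A call with a number of a shift or a turn outside -1 to 1 is refused whole. A call with a gripper value outside its range is refused whole. The fingers move at their own pace and stop on an object; the grip force is fixed at half the most. Time passes only in rows, so rows that do not move let the fingers close. It gives the time, the measured TCP pose, the force and the opening at its end, in the units of the state.
- read_state(): the state, without advancing time (a new reading comes with each control period).
- snapshot(name): name is "side" or "top"; returns the picture (480x640x3 uint8, red, green, blue); there is no depth.
- camera_info(name): a dict with "fx", "fy", "cx", "cy" (pixels), "R" (3x3) and "t" (3): a world point X has camera coordinates R X + t. Camera axes: x right, y down, z forward; pixel columns grow to the right and rows downward; lengths in m; the calibration is good to about 2 mm. A picture is of the moment at which its call begins. camera_info takes no time and is no camera call.
- finish_job(): hands the job in, once; it reports no verdict.
Trained networks look in the newest picture that a camera, given by its name, has taken for a name from the list of things; names that differ only in an ending like _2 or _b are one class to them, and where a whole thing is asked for, a point or a joint stands for the part that bears it (a point fixed in the world has none). Each returns a list of dicts, best first, with "confidence" (0 to 1); they miss things now and then, are a little off and sometimes report something else, mostly with a low value. They report only what shows in the picture. A call takes as long as a camera call. They do not tell look-alikes from the thing itself.
- outline_of(camera, query): "mask" (480x640 bool, what is visible of it) and "location" ([column, row] in pixels, amid what is visible of it).
- mark_of(camera, query): "location" ([column, row] in pixels: a listed point, or the origin of a listed thing).
The state is a dict: "clock": time; "qpos": joint angles; "qd": joint speeds; "joint_efforts": joint torques, N m; "eef_pos": TCP position; "tcp_rot": TCP orientation; "contact_force": force on the tool from outside, world axes, zero at the start; "wrist_torque": the same for the moment, N m; "width": finger opening in m.
Only numpy, scipy, OpenCV 4.12 (cv2) and the standard library are available. Lean on these libraries where they do the work, as an engineer would, in place of code of your own. Each camera call takes 0.05 s, during which the arm holds its last target. There are 200 camera calls.

TASK

Stand the small sample bottle (the narrowest of the white containers) upright in the cup of the indexing turntable and let go of it. Then grip the bar knob in the middle of the turntable and turn it clockwise (seen from above) by feel, counting the clicks, to the third click stop, where the bottle faces the sensor block; do not go past that stop. Finish while still gripping the knob at the third stop, with the bottle standing in its cup, and leave the wide jar, the square block, the glass dish and the beaker where they are.

Things in the scene. Friction and masses are not known exactly. Their poses are not given: they have to be found in the camera images.
- sample_center (a point): Centre (half-way up) of the loose sample bottle: white plastic, upright, body 32 mm in diameter and 58 mm high, narrower white cap 25 mm in diameter on top, 71 mm high in all, about 50 g. Its underside is 35.5 mm below this point; z is its axis. It starts on the table to the robot's left of the turntable, among the wide jar and the square block; which of the three stands where changes.
- cup (a point): Centre of the inner floor of the round black cup on the turntable disc, 52 mm above the table; z up. The cup is 36 mm inside, 43 mm outside, with walls 18 mm above its inner floor (rim 70 mm above the table), and sits 85 mm from the turntable's axis, turning with the disc (flat aluminium disc, 220 mm in diameter, top 49 mm above the table). Seated, the bottle's centre is 35.5 mm above this point.
- knob_grip (a point): Grip point of the black bar knob, on the turntable's vertical axis, 143 mm above the table. The bar is 44 mm long along this point's x axis, 14 mm thick along its y axis (grip across y) and stands from 122 to 159 mm above the table, on a round skirt 44 mm in diameter at 117 to 123 mm, on a stem 24 mm in diameter; z up. It turns with the disc and cup; the bar rises clear of the seated bottle (top 123 mm).
- turntable: The turning part as a whole: disc, cup, stem and bar knob, one rigid piece; origin on the axis at the underside of the disc, 42 mm above the table; z up.
- index (a joint): Angle of turntable, cup and knob together (rad), growing clockwise seen from above, travel 0 to 1.95. It starts at rest somewhere from 0 to 0.15, in a free zone before the first ridge. Click stops (notches, held by a spring plunger) lie at 0.575, 0.924, 1.273 (the third) and 1.622; the ridges between are at 0.400, 0.750, 1.098, 1.447. Climbing a ridge takes 0.15 to 0.2 N m, after which the knob is drawn into the next notch. At the third stop the cup faces the sensor block.
- indexer: The turntable's fixed housing: grey, 170 mm square, 40 mm high, origin at the centre of its underside, on the turntable's axis. In its frame (z up) the cup lies at 142 degrees from x when the joint reads 0 and at 69 degrees at the third stop; a white upright sensor block (36 by 50 mm, 110 mm high) stands in that direction, its centre 148 mm from the axis. A small plunger block, 40 mm high, with a pull pin reaching 136 mm from the axis, is on the +x side.
- wide_jar: Wide white plastic jar, 54 mm in diameter, 68 mm high, loose, origin at the centre of its underside; a bystander.
- block: White plastic block, 40 by 40 mm, 55 mm high, loose, origin at the centre of its underside; a bystander.
- dish: Shallow glass dish, 90 mm in diameter, 16 mm high, loose, on the table behind the bottles, origin at the centre of its underside; a bystander.
- beaker: Glass beaker, 68 mm in diameter, 85 mm high, loose, on the table behind the bottles, origin at the centre of its underside; a bystander.
- sample: The same sample bottle as a body; origin at the centre of its underside.
Not all that is in view belongs to the job. What is shaped like the sample but pink is not meant.

How it is judged:
By the outcome, as a careful person would: the job done as asked, in the order asked, and still so for the second after the job is handed in, while the arm keeps its last pose, push and grip.
It also fails if it takes over 58 s, if anything falls off the work surface, if the arm or the gripper's body presses on something with over 40 N, if the wrist force passes 120 N, or if a joint passes its speed limit or range.

## Working session

There is one attempt and no reset: what is moved stays moved. The work goes in short steps, Python scripts to look and compute and a shell command to move; the robot and the scene stay as the last step left them, time stands still between calls to the robot, and variables do not carry over. Pictures are saved under pics/ and viewed, about 8 in all and at most 12, crops included, and the job is handed in when it is done.

```bash
mkdir -p pics; ls
cat > h.py <<'E'
from station import *
import numpy as np, cv2
def ray(cam,uv):
    c=camera_info(cam);R=np.array(c["R"]);t=np.array(c["t"])
    d=R.T@np.array([(uv[0]-c["cx"])/c["fx"],(uv[1]-c["cy"])/c["fy"],1]);return -R.T@t,d
def atz(cam,uv,z):
    o,d=ray(cam,uv);return o+d*(z-o[2])/d[2]
def proj(cam,X):
    c=camera_info(cam);p=np.array(c["R"])@np.array(X)+np.array(c["t"]);return [c["fx"]*p[0]/p[2]+c["cx"],c["fy"]*p[1]/p[2]+c["cy"]]
def tri(uv1,uv2,c1="top",c2="side"):
    o1,d1=ray(c1,uv1);o2,d2=ray(c2,uv2)
    s=np.linalg.lstsq(np.c_[d1,-d2],o2-o1,rcond=None)[0]
    a,b=o1+s[0]*d1,o2+s[1]*d2;return (a+b)/2,np.linalg.norm(a-b)
def save(cam,name,crop=None,k=1):
    im=snapshot(cam)
    if crop: x0,y0,x1,y1=crop; im=im[y0:y1,x0:x1]
    cv2.imwrite("pics/"+name,cv2.resize(im[:,:,::-1],None,fx=k,fy=k))
E
python3 - <<'E'
from h import *
np.set_printoptions(precision=4,suppress=True)
for c in("top","side"):
    save(c,c+"0.png")
    o,_=ray(c,(320,240));print(c,o)
    for q in("sample_center","cup","knob_grip","indexer","wide_jar","block","dish","beaker","turntable"):
        z={"sample_center":.0355,"cup":.052,"knob_grip":.143,"turntable":.042}.get(q,0)
        for r in mark_of(c,q)[:3]: print(c,q,np.round(r["location"],1),round(r["confidence"],2),atz(c,r["location"],z))
s=read_state();print(s["clock"],s["eef_pos"],s["tcp_rot"],s["width"])
E
```

```text
pics
top [0.4886 0.1029 0.8745]
top sample_center [197.3 227.7] 0.77 [0.6045 0.3331 0.0355]
top sample_center [309.5 253.2] 0.65 [0.5501 0.1197 0.0355]
top sample_center [253.  247.1] 0.59 [0.5645 0.2271 0.0355]
top cup [398.7 259.5] 0.85 [ 0.5327 -0.0468  0.052 ]
top cup [423.9 227.1] 0.62 [ 0.5925 -0.0972  0.052 ]
top knob_grip [440.5 221.8] 0.66 [ 0.5892 -0.1034  0.143 ]
top indexer [419.8 232.1] 0.6 [ 0.5892 -0.1011  0.    ]
top wide_jar [268.8 312.8] 0.81 [0.4381 0.2026 0.    ]
top block [195.7 278.7] 0.93 [0.5082 0.3455 0.    ]
top block [255.2 243.9] 0.66 [0.574  0.2279 0.    ]
top dish [293.8 181.8] 0.77 [0.6981 0.1488 0.    ]
top beaker [212.9 173.1] 0.63 [0.72  0.312 0.   ]
top turntable [423.4 226.1] 0.69 [ 0.5957 -0.0988  0.042 ]
top turntable [292.9 180.2] 0.46 [0.6912 0.1483 0.042 ]
side [ 0.5142 -0.5362  0.8661]
side sample_center [303.3 252.1] 0.95 [0.5544 0.1199 0.0355]
side sample_center [321.8 162.4] 0.9 [0.6055 0.3399 0.0355]
side sample_center [262.4 263.6] 0.64 [0.4836 0.1001 0.0355]
side cup [294.6 329.3] 0.73 [ 0.5301 -0.0425  0.052 ]
side knob_grip [341.8 327.9] 0.68 [ 0.5925 -0.1002  0.143 ]
side indexer [334.9 379.5] 0.9 [ 0.5876 -0.1046  0.    ]
side wide_jar [237.3 231.1] 0.9 [0.4381 0.206  0.    ]
side block [270.6 176.4] 0.93 [0.5041 0.3444 0.    ]
side dish [378.9 248.7] 0.61 [0.6926 0.1459 0.    ]
side beaker [384.7 183.3] 0.86 [0.7281 0.3091 0.    ]
side beaker [306.7 206.5] 0.36 [0.5701 0.2582 0.    ]
side turntable [338.8 365.2] 0.93 [ 0.5921 -0.1028  0.042 ]
side turntable [379.1 246.4] 0.52 [0.685  0.1178 0.042 ]
1.0 [0.1797 0.5462 0.2313] [ 3.1416 -0.0001  1.253 ] 0.08573343265973223
```

View pics/top0.png

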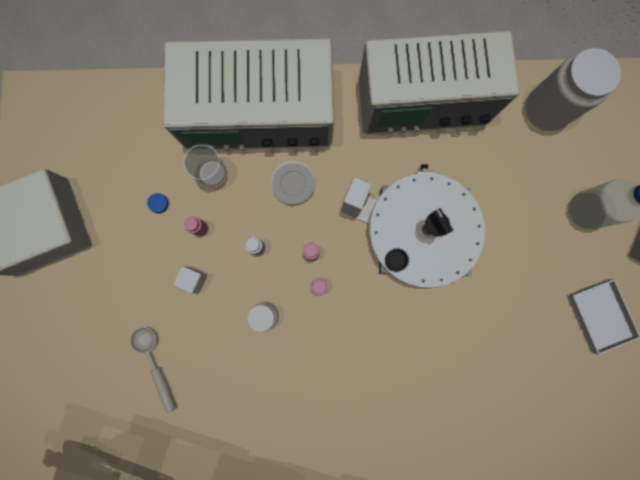

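View pics/side0.png

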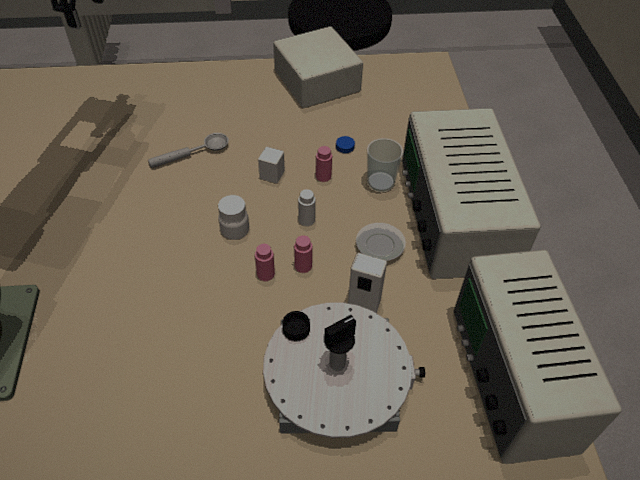

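Candidates for the sample in the top view:
- White narrow bottle with neck at (253,247).
- Pink look-alikes at (197,228), (310,253) and (318,287), ruled out by colour.
- White block at (188,280) and wide jar at (262,317), ruled out by shape and width.

The white narrow one fits the description. I'll confirm it in a crop and refine the cup and knob positions.

Run:
```python
from h import *
np.set_printoptions(precision=4,suppress=True)
a=snapshot("top");b=snapshot("side")
f=lambda im,x0,y0,w,h,k:cv2.resize(im[y0:y0+h,x0:x0+w,::-1],(w*k,h*k),interpolation=cv2.INTER_CUBIC)
cv2.imwrite("pics/c1.png",np.vstack([np.hstack([f(a,360,170,130,120,3),f(b,260,290,130,120,3)]),np.hstack([f(a,220,210,130,65,3),f(b,240,180,130,65,3)])]))
M={}
for c in("top","side"):
    for q in("sample","cup","knob_grip","turntable","indexer"):
        for r in outline_of(c,q)[:4]:
            m=r["mask"];ys,xs=np.nonzero(m);print(c,q,round(r["confidence"],2),np.round(r["location"],1),m.sum(),xs.min(),xs.max(),ys.min(),ys.max())
# disc rim fit: aluminium disc top z=.049
print("axis proj",[proj(c,[.591,-.102,z]) for c in("top","side") for z in(.049,.159)])
for u,v in [("sample_center",0)]:
    t=[r for r in mark_of("top",u) if abs(r["location"][0]-253)<12]; s=[r for r in mark_of("side",u) if abs(r["location"][0]-307)<12]
    if t and s: print(u,tri(t[0]["location"],s[0]["location"]),t[0]["location"],s[0]["location"])
for u in("cup","knob_grip","turntable"):
    t=mark_of("top",u);s=mark_of("side",u)
    if t and s: print(u,tri(t[0]["location"],s[0]["location"]),t[0]["location"],s[0]["location"])
```

```text
top sample 0.68 [254.7 244.5] 288 246 265 237 255
top sample 0.64 [311.9 251.8] 214 304 319 243 259
top sample 0.59 [196.1 224.3] 372 185 209 217 236
top sample 0.5 [317.5 286.2] 201 311 326 278 294
top cup 0.92 [426.5 229.2] 10393 369 484 173 287
top knob_grip 0.58 [426.8 227. ] 10306 369 485 173 287
top turntable 0.91 [426.4 230.1] 10243 371 484 173 286
top indexer 0.83 [422.4 227.2] 11753 342 484 164 287
top indexer 0.74 [425.4 231.2] 10473 369 485 173 287
side sample 0.94 [325.5 164.2] 514 315 331 147 181
side sample 0.75 [301.6 255.6] 585 294 312 237 272
side sample 0.67 [304.6 207.1] 519 298 314 191 225
side cup 0.88 [333.6 367.1] 15704 263 411 303 436
side knob_grip 0.57 [339.2 367.1] 15715 263 411 304 437
side turntable 0.85 [335.  370.2] 15815 263 411 303 437
side indexer 0.92 [340.6 367.8] 18386 263 424 253 437
axis proj [[np.float64(426.1070107939886), np.float64(228.02320894909562)], [np.float64(442.23439655274103), np.float64(219.369255973673)], [np.float64(338.161076496303), np.float64(362.4682172897608)], [np.float64(341.31462273432993), np.float64(322.88226865882655)]]
sample_center (array([0.5688, 0.2169, 0.0468]), np.float64(0.0051561524751477855)) [257.4, 242.8] [306.2, 206.0]
cup (array([ 0.53  , -0.0404,  0.0504]), np.float64(2.919639268143078e-05)) [395.2, 261.1] [294.5, 328.7]
knob_grip (array([ 0.5923, -0.1005,  0.1418]), np.float64(0.002638257771673527)) [438.5, 220.9] [342.6, 328.4]
turntable (array([ 0.5909, -0.1065,  0.0509]), np.float64(0.0019011638187994367)) [428.7, 227.4] [337.8, 364.7]
```

View pics/c1.png

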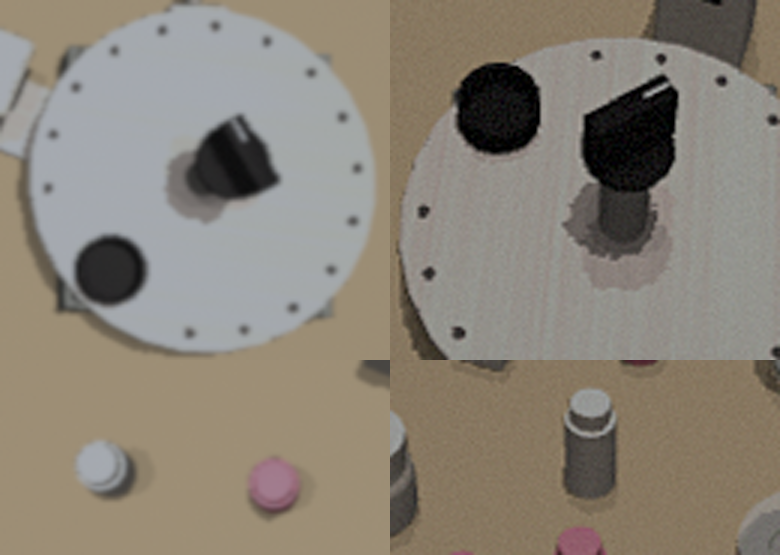

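The crop confirms the white narrow-capped bottle at top (254,246) / side (306,207); its neighbours there are pink. The cup is at top (397,260), and the knob's white mark is at top (439,213) / side (349,319). Next I fit silhouettes for precise positions.

```bash
cat >> h.py <<'E'
from scipy.optimize import least_squares, minimize
def hullmask(cam,pts):
    p=np.array([proj(cam,x) for x in pts],np.float32)*16
    m=np.zeros((480,640),np.uint8);cv2.fillConvexPoly(m,cv2.convexHull(np.round(p).astype(np.int32)),1,shift=4);return m.astype(bool)
def cyl(x,y,r,z0,z1):
    a=np.linspace(0,2*np.pi,48);return [[x+r*np.cos(t),y+r*np.sin(t),z] for t in a for z in(z0,z1)]
def fit(cam,mask,parts,x0):
    # parts: list of (r,z0,z1); xy maximizing IoU
    def cost(p):
        h=np.zeros((480,640),bool)
        for r,a,b in parts: h|=hullmask(cam,cyl(p[0],p[1],r,a,b))
        return 1-(h&mask).sum()/(h|mask).sum()
    best=minimize(cost,x0,method="Nelder-Mead",options=dict(initial_simplex=[x0,[x0[0]+.006,x0[1]],[x0[0],x0[1]+.006]],xatol=1e-4,fatol=1e-4))
    return best.x,1-best.fun
def comp(mask,uv):
    n,l=cv2.connectedComponents(mask.astype(np.uint8));k=l[int(uv[1]),int(uv[0])];return (l==k)&(k>0)
E
python3 - <<'E'
from h import *
np.set_printoptions(precision=4,suppress=True)
for c,uv,mk,bt in(("top",(397,260),(439.3,213.3),(253.5,246)),("side",(296,326),(348.7,319.3),(306,207))):
    im=snapshot(c).astype(int);g=im.max(2)
    cu=comp(g<75,uv);print(c,"cup",cu.sum(),fit(c,cu,[(.0215,.049,.070)],[.53,-.045]))
    for r in outline_of(c,"sample"):
        if np.hypot(*(np.array(r["location"])-bt))<12: print(c,"bot net",fit(c,r["mask"],[(.016,0,.058),(.0125,.058,.071)],[.565,.222]))
    sat=im.max(2)-im.min(2);w=comp(sat<28,bt);print(c,"bot sat",w.sum(),fit(c,w,[(.016,0,.058),(.0125,.058,.071)],[.565,.222]))
    for r in outline_of(c,"turntable")[:1]: print(c,"disc",fit(c,r["mask"],[(.11,.042,.049)],[.591,-.102]))
    print("mark",atz(c,mk,.159))
    b=comp(g<75,[int(v) for v in proj(c,[.591,-.102,.14])]);best=[]
    for yaw in np.arange(0,180,5):
      t=np.radians(yaw);R=np.array([[np.cos(t),-np.sin(t)],[np.sin(t),np.cos(t)]])
      def cost(p):
        pts=[[*(p+R@[sx*.022,sy*.007]),z] for sx in(-1,1) for sy in(-1,1) for z in(.122,.159)]
        h=hullmask(c,pts)|hullmask(c,cyl(*p,.022,.117,.123));return 1-(h&b).sum()/(h|b).sum()
      p0=np.array([.591,-.102]);m=minimize(cost,p0,method="Nelder-Mead",options=dict(initial_simplex=[p0,p0+[.005,0],p0+[0,.005]],maxiter=40))
      best.append((round(1-m.fun,3),int(yaw),m.x))
    best.sort(key=lambda q:-q[0]);print(c,"bar",b.sum(),best[:4])
    r=mark_of(c,"sample_center")
E
```

```text
Traceback (most recent call last):
  File "h.py", line 30, in fit
    best=minimize(cost,x0,method="Nelder-Mead",options=dict(initial_simplex=[x0,[x0[0]+.006,x0[1]],[x0[0],x0[1]+.006]],xatol=1e-4,fatol=1e-4))
  File "h.py", line 28, in cost
    for r,a,b in parts: h|=hullmask(cam,cyl(p[0],p[1],r,a,b))
                           ~~~~~~~~^^^^^^^^^^^^^^^^^^^^^^^^^^
  File "h.py", line 20, in hullmask
    p=np.array([proj(cam,x) for x in pts],np.float32)*16
                ~~~~^^^^^^^
  File "h.py", line 9, in proj
    c=camera_info(cam);p=np.array(c["R"])@np.array(X)+np.array(c["t"]);return [c["fx"]*p[0]/p[2]+c["cx"],c["fy"]*p[1]/p[2]+c["cy"]]
ValueError: time passes only in moves, steps and waits
```

```bash
sed -i 's/^import numpy as np, cv2/import numpy as np, cv2, functools\ncamera_info=functools.cache(camera_info)/' h.py
cat > m.py <<'E'
from h import *
np.set_printoptions(precision=4,suppress=True)
for c,uv,mk,bt in(("top",(397,260),(439.3,213.3),(253.5,246)),("side",(296,326),(348.7,319.3),(306,207))):
    im=snapshot(c).astype(int);g=im.max(2)
    cu=comp(g<75,uv);print(c,"cup",cu.sum(),fit(c,cu,[(.0215,.049,.070)],[.53,-.045]))
    for r in outline_of(c,"sample"):
        if np.hypot(*(np.array(r["location"])-bt))<12: print(c,"bot net",fit(c,r["mask"],[(.016,0,.058),(.0125,.058,.071)],[.565,.222]))
    sat=im.max(2)-im.min(2);w=comp(sat<28,bt);print(c,"bot sat",w.sum(),fit(c,w,[(.016,0,.058),(.0125,.058,.071)],[.565,.222]))
    for r in outline_of(c,"turntable")[:1]: print(c,"disc",fit(c,r["mask"],[(.11,.042,.049)],[.591,-.102]))
    print("mark",atz(c,mk,.159))
    b=comp(g<75,[int(v) for v in proj(c,[.591,-.102,.14])]);best=[]
    for yaw in np.arange(0,180,10):
      t=np.radians(yaw);R=np.array([[np.cos(t),-np.sin(t)],[np.sin(t),np.cos(t)]])
      def cost(p):
        pts=[[*(p+R@[sx*.022,sy*.007]),z] for sx in(-1,1) for sy in(-1,1) for z in(.122,.159)]
        h=hullmask(c,pts)|hullmask(c,cyl(*p,.022,.117,.123));return 1-(h&b).sum()/(h|b).sum()
      p0=np.array([.591,-.102]);m=minimize(cost,p0,method="Nelder-Mead",options=dict(initial_simplex=[p0,p0+[.005,0],p0+[0,.005]],maxiter=40))
      best.append((round(1-m.fun,3),int(yaw),m.x))
    best.sort(key=lambda q:-q[0]);print(c,"bar",b.sum(),best[:4])
E
python3 m.py
```

```text
top cup 394 (array([ 0.5324, -0.0385]), np.float64(0.7848605577689243))
top bot net (array([0.5671, 0.2231]), np.float64(0.8727272727272727))
top bot sat 325 (array([0.567 , 0.2238]), np.float64(0.96996996996997))
top disc (array([ 0.5886, -0.1041]), np.float64(0.9827505827505828))
mark [ 0.6012 -0.0977  0.159 ]
top bar 520 [(np.float64(0.792), 30, array([ 0.589 , -0.1004])), (np.float64(0.792), 40, array([ 0.589 , -0.1001])), (np.float64(0.787), 20, array([ 0.5871, -0.1011])), (np.float64(0.782), 50, array([ 0.5893, -0.1001]))]
side cup 697 (array([ 0.5315, -0.0393]), np.float64(0.889030612244898))
side bot net (array([0.5656, 0.2243]), np.float64(0.8851674641148325))
side bot sat 598 (array([0.5673, 0.2241]), np.float64(0.9476190476190476))
side disc (array([ 0.5882, -0.1029]), np.float64(0.9811332350049164))
mark [ 0.6015 -0.0971  0.159 ]
side bar 1252 [(np.float64(0.698), 30, array([ 0.5882, -0.1061])), (np.float64(0.679), 40, array([ 0.5883, -0.1067])), (np.float64(0.67), 20, array([ 0.5877, -0.1063])), (np.float64(0.654), 50, array([ 0.5896, -0.1062]))]
```

```bash
cat > d.py <<'E'
import sys
from station import *
import numpy as np
from scipy.spatial.transform import Rotation as Ro
s=read_state();x,y,z,yaw=map(float,sys.argv[1:5])
R=Ro.from_euler("xyz",s["tcp_rot"]).as_matrix();p=np.array(s["eef_pos"])
dy=(np.degrees(s["tcp_rot"][2])-yaw+180)%360-180
print("t",round(s["clock"],2),"p",p.round(4),"yaw",np.degrees(s["tcp_rot"]).round(1),"w",round(s["width"],4),"F",np.round(s["contact_force"],1),"M",np.round(s["wrist_torque"],2),"q",np.round(s["qpos"],2))
print("units(25mm) tool xyz",(R.T@(np.array([x,y,z])-p)/.025).round(2),"roll deg",round(dy,1),"roll units",round(dy/120,3))
E
python3 -m handwheel '[{"claw":0,"linear":[0,0,0],"roll":0.0513},{"claw":0,"linear":[0,0,0],"roll":0.0513},{"claw":0,"linear":[0,0,0],"roll":0.0513},{"claw":0,"linear":[0,0,0],"roll":0.0513},{"claw":0,"linear":[0,0,0],"roll":0.0513}]'
python3 -m handwheel '[{"claw":0,"linear":[0.16,1,0],"roll":0},{"claw":0,"linear":[0.16,1,0],"roll":0},{"claw":0,"linear":[0.16,1,0],"roll":0},{"claw":0,"linear":[0.16,1,0],"roll":0},{"claw":0,"linear":[0.16,1,0],"roll":0}]'
python3 d.py .567 .224 .13 41
```

```text
clock: 2.77
eef_pos: [0.1797, 0.5462, 0.2314]
tcp_rot: [-3.142, -0.0, 0.692]
contact_force: [-0.6, -0.4, -0.5]
width: 0.0855
clock: 3.18
eef_pos: [0.2743, 0.4633, 0.2307]
tcp_rot: [-3.139, -0.001, 0.696]
contact_force: [0.7, -0.1, 0.4]
width: 0.0852
t 3.18 p [0.2743 0.4633 0.2307] yaw [-179.9   -0.    39.9] w 0.0852 F [ 0.7 -0.1  0.4] M [ 0.02  0.   -0.01] q [1.01 0.26 1.65 0.   1.23 0.32]
units(25mm) tool xyz [ 2.84 14.86  3.99] roll deg -1.1 roll units -0.009
```

```bash
python3 -m handwheel '[{"claw":0,"linear":[0.19,1,0],"roll":0},{"claw":0,"linear":[0.19,1,0],"roll":0},{"claw":0,"linear":[0.19,1,0],"roll":0},{"claw":0,"linear":[0.19,1,0],"roll":0},{"claw":0,"linear":[0.19,1,0],"roll":0}]' >/dev/null
python3 -m handwheel '[{"claw":0,"linear":[0.19,1,0],"roll":0},{"claw":0,"linear":[0.19,1,0],"roll":0},{"claw":0,"linear":[0.19,1,0],"roll":0},{"claw":0,"linear":[0.19,1,0],"roll":0},{"claw":0,"linear":[0.19,1,0],"roll":0}]' >/dev/null
python3 -m handwheel '[{"claw":0,"linear":[0.19,1,0.5],"roll":0},{"claw":0,"linear":[0.19,1,0.5],"roll":0},{"claw":0,"linear":[0.19,1,0.5],"roll":0},{"claw":0,"linear":[0.19,0.5,0.5],"roll":0},{"claw":0,"linear":[0,0,0.5],"roll":0}]' >/dev/null
python3 d.py .567 .224 .027 41
```

```text
t 4.43 p [0.5601 0.233  0.17  ] yaw [179.9  -0.8  39.7] w 0.0852 F [0.1 0.  0.3] M [-0.01  0.03  0.02] q [ 0.37  0.41  1.59  0.    1.13 -0.32]
units(25mm) tool xyz [-0.1   0.45  5.72] roll deg -1.3 roll units -0.011
```

```bash
python3 -m handwheel '[{"claw":0,"linear":[-0.1,0.45,0.2],"roll":-0.01},{"claw":0,"linear":[0,0,0],"roll":0}]' >/dev/null
python3 d.py .567 .224 .027 41
python3 - <<'E'
from h import *
a=snapshot("top");b=snapshot("side")
f=lambda im,x0,y0,w,h,k:cv2.resize(im[y0:y0+h,x0:x0+w,::-1],(w*k,h*k),interpolation=cv2.INTER_CUBIC)
cv2.imwrite("pics/c2.png",np.hstack([f(a,190,170,130,140,3),f(b,240,130,130,140,3)]))
E
```

```text
t 4.6 p [0.5646 0.2218 0.1608] yaw [-179.9   -0.5   40.8] w 0.0852 F [ 0.2 -0.1 -0.7] M [-0.03  0.02 -0.01] q [ 0.35  0.42  1.6   0.    1.12 -0.36]
units(25mm) tool xyz [0.09 0.01 5.35] roll deg -0.2 roll units -0.002
```

View pics/c2.png

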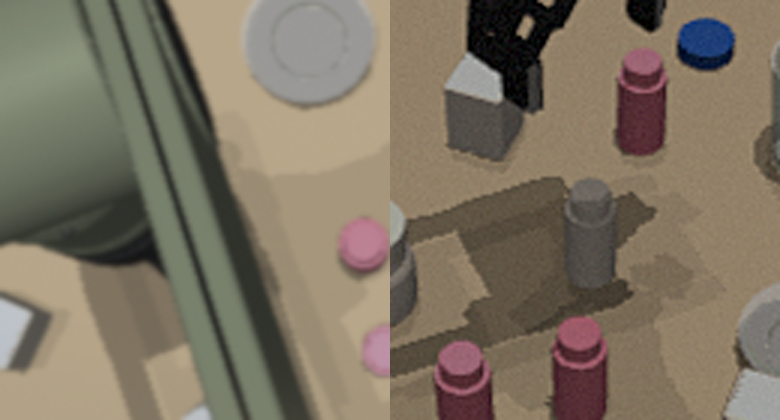

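The picture shows the gripper over the bottle, still at side (306,208), with nothing in the fingers' way. Descending.

```bash
python3 -m handwheel '[{"claw":0,"linear":[0.03,0,0.8],"roll":0},{"claw":0,"linear":[0.03,0,0.8],"roll":0},{"claw":0,"linear":[0.03,0,0.8],"roll":0},{"claw":0,"linear":[0,0,0.8],"roll":0},{"claw":0,"linear":[0,0,0.8],"roll":0}]' >/dev/null
python3 d.py .567 .224 .027 41
```

```text
t 5.12 p [0.5706 0.2335 0.0686] yaw [179.9  -1.7  40.9] w 0.0855 F [ 0.6 -0.5 -1. ] M [-0.01  0.   -0.  ] q [ 0.37  0.51  1.7   0.01  0.9  -0.35]
units(25mm) tool xyz [-0.41  0.19  1.65] roll deg -0.1 roll units -0.001
```

```bash
python3 -m handwheel '[{"claw":0,"linear":[-0.4,0.2,0],"roll":0}]' >/dev/null
python3 d.py .567 .224 .027 41
python3 -m handwheel '[{"claw":0,"linear":[0,0,-0.4],"roll":0}]' >/dev/null
python3 d.py .567 .224 .027 41
python3 -m handwheel '[{"claw":0,"linear":[0,0,0],"roll":0}]' >/dev/null
python3 d.py .567 .224 .027 41
```

```text
t 5.2 p [0.5645 0.2246 0.0655] yaw [-180.    -1.5   41. ] w 0.0853 F [-0.7 -0.3  0.3] M [-0.06  0.01  0.02] q [ 0.35  0.5   1.73  0.01  0.89 -0.37]
units(25mm) tool xyz [0.02 0.08 1.54] roll deg -0.0 roll units -0.0
t 5.28 p [0.5616 0.2232 0.0742] yaw [-179.9   -1.2   41. ] w 0.0856 F [-0.1 -0.4 -0.3] M [-0.06 -0.    0.02] q [ 0.35  0.49  1.72  0.01  0.91 -0.37]
units(25mm) tool xyz [0.14 0.12 1.89] roll deg -0.0 roll units -0.0
t 5.37 p [0.5627 0.224  0.0771] yaw [-179.9   -1.4   41. ] w 0.0854 F [0.5 0.4 0.6] M [ 0.01  0.06 -0.02] q [ 0.35  0.49  1.72  0.01  0.91 -0.37]
units(25mm) tool xyz [0.08 0.12 2.01] roll deg -0.0 roll units -0.0
```

```bash
python3 -m handwheel '[{"claw":0,"linear":[0.05,0.05,0.4],"roll":0},{"claw":0,"linear":[0.0,0.05,0.4],"roll":0},{"claw":0,"linear":[0,0,0.4],"roll":0},{"claw":0,"linear":[0,0,0.4],"roll":0}]' >/dev/null
python3 d.py .567 .224 .028 41
```

```text
t 5.7 p [0.5708 0.2257 0.0425] yaw [179.8  -2.3  41. ] w 0.0854 F [ 0.1  0.6 -1. ] M [-0.02 -0.04 -0.05] q [ 0.35  0.53  1.74  0.01  0.83 -0.37]
units(25mm) tool xyz [-0.18 -0.05  0.57] roll deg -0.0 roll units -0.0
```

```bash
python3 -m handwheel '[{"claw":0,"linear":[-0.2,0,0.5],"roll":0},{"claw":0,"linear":[0,0,0],"roll":0}]' >/dev/null
python3 d.py .567 .224 .028 41
```

```text
t 5.87 p [0.5662 0.2222 0.0262] yaw [179.8  -2.1  41. ] w 0.0857 F [-1.1 -0.2  0.3] M [-0.01  0.07  0.02] q [ 0.35  0.55  1.77  0.01  0.79 -0.37]
units(25mm) tool xyz [ 0.07 -0.03 -0.07] roll deg -0.0 roll units -0.0
```

Close the gripper.

```bash
python3 -m handwheel '[{"claw":1,"linear":[0.05,-0.05,0],"roll":0},{"claw":1,"linear":[0,0,0],"roll":0},{"claw":1,"linear":[0,0,0],"roll":0},{"claw":1,"linear":[0,0,0],"roll":0},{"claw":1,"linear":[0,0,0],"roll":0}]' >/dev/null
python3 d.py .567 .224 .028 41
python3 -m handwheel '[{"claw":1,"linear":[0,0,0],"roll":0},{"claw":1,"linear":[0,0,0],"roll":0},{"claw":1,"linear":[0,0,0],"roll":0}]' >/dev/null
python3 d.py .567 .224 .028 41
```

```text
t 6.28 p [0.567  0.2245 0.0261] yaw [179.8  -2.   41. ] w 0.0306 F [-1.2 -0.2 -0.8] M [-0.08  0.07  0.04] q [ 0.35  0.55  1.77  0.01  0.79 -0.37]
units(25mm) tool xyz [-0.01  0.02 -0.08] roll deg -0.0 roll units -0.0
t 6.53 p [0.5679 0.2249 0.0272] yaw [179.8  -2.2  41. ] w 0.0312 F [-0.2 -0.9 -0.6] M [ 0.09  0.02 -0.01] q [ 0.35  0.55  1.76  0.01  0.79 -0.37]
units(25mm) tool xyz [-0.05  0.01 -0.03] roll deg -0.0 roll units -0.0
```

```bash
python3 -m handwheel '[{"claw":1,"linear":[0,0,-0.5],"roll":0},{"claw":1,"linear":[0,0,-0.5],"roll":0},{"claw":1,"linear":[0,0,-0.5],"roll":0},{"claw":1,"linear":[0,0,-0.5],"roll":0},{"claw":1,"linear":[0,0,-0.5],"roll":0}]' >/dev/null
python3 d.py .532 -.039 .15 41
python3 -m handwheel '[{"claw":1,"linear":[0,0,-0.5],"roll":0},{"claw":1,"linear":[0,0,-0.5],"roll":0},{"claw":1,"linear":[0,0,-0.5],"roll":0},{"claw":1,"linear":[0,0,-0.5],"roll":0},{"claw":1,"linear":[0,0,-0.5],"roll":0}]' >/dev/null
python3 d.py .532 -.039 .15 41
```

```text
t 6.95 p [0.5636 0.2228 0.0885] yaw [180.   -1.8  40.9] w 0.0308 F [ 0.2 -0.3 -0.2] M [-0.01 -0.01  0.03] q [ 0.35  0.47  1.71  0.01  0.93 -0.37]
units(25mm) tool xyz [-7.74  7.08 -2.69] roll deg -0.1 roll units -0.0
t 7.37 p [0.5614 0.2213 0.154 ] yaw [180.   -1.7  40.9] w 0.0303 F [ 0.5 -0.4 -0.8] M [-0.   -0.   -0.04] q [ 0.35  0.41  1.64  0.01  1.07 -0.37]
units(25mm) tool xyz [-7.71  7.09 -0.07] roll deg -0.1 roll units -0.001
```

```bash
python3 -m handwheel '[{"claw":1,"linear":[-0.77,0.71,0],"roll":0},{"claw":1,"linear":[-0.77,0.71,0],"roll":0},{"claw":1,"linear":[-0.77,0.71,0],"roll":0},{"claw":1,"linear":[-0.77,0.71,0],"roll":0},{"claw":1,"linear":[-0.77,0.71,0],"roll":0}]' >/dev/null
python3 d.py .532 -.039 .15 41
python3 -m handwheel '[{"claw":1,"linear":[-0.77,0.71,0],"roll":0},{"claw":1,"linear":[-0.77,0.71,0],"roll":0},{"claw":1,"linear":[-0.77,0.71,0],"roll":0},{"claw":1,"linear":[-0.5,0.5,0],"roll":0},{"claw":1,"linear":[0,0,0],"roll":0}]' >/dev/null
python3 d.py .532 -.039 .15 41
```

```text
t 7.78 p [0.5497 0.0928 0.1551] yaw [179.8  -2.4  41.4] w 0.03 F [ 0.7  0.3 -0.5] M [-0.05  0.04 -0.02] q [ 0.14  0.33  1.75  0.02  1.02 -0.6 ]
units(25mm) tool xyz [-4.02  3.49  0.05] roll deg 0.4 roll units 0.004
t 8.2 p [ 0.5384 -0.0113  0.1527] yaw [179.7  -2.4  41.2] w 0.0309 F [ 0.1  0.8 -0.5] M [-0.01  0.05  0.06] q [-0.06  0.31  1.79  0.03  1.01 -0.79]
units(25mm) tool xyz [-0.93  0.66  0.07] roll deg 0.2 roll units 0.002
```

```bash
python3 -m handwheel '[{"claw":1,"linear":[-0.93,0.66,0.3],"roll":0},{"claw":1,"linear":[0,0,0.4],"roll":0},{"claw":1,"linear":[0,0,0],"roll":0}]' >/dev/null
python3 d.py .532 -.039 .105 41
cat > v.py <<'E'
import sys
from h import *
a=snapshot("top");b=snapshot("side")
f=lambda im,x0,y0,w,h,k:cv2.resize(im[y0:y0+h,x0:x0+w,::-1],(w*k,h*k),interpolation=cv2.INTER_CUBIC)
cv2.imwrite("pics/%s.png"%sys.argv[1],np.hstack([f(b,230,250,195,200,3),cv2.resize(f(a,340,160,160,160,1),(200,200))] if 0 else [f(b,240,260,130,140,3),f(a,360,170,130,140,3)]))
for q in("sample_center","cup"):
    for r in mark_of("side",q)[:3]: print(q,r["location"],round(r["confidence"],2))
E
python3 v.py c3
```

```text
t 8.45 p [ 0.5331 -0.0393  0.1346] yaw [179.6  -2.6  41.1] w 0.031 F [-0.8  0.6 -0.2] M [0.04 0.04 0.02] q [-0.11  0.32  1.83  0.03  0.96 -0.85]
units(25mm) tool xyz [-0.08 -0.05  1.18] roll deg 0.1 roll units 0.001
sample_center [296.7, 291.2] 0.86
sample_center [262.6, 262.2] 0.63
sample_center [325.4, 163.5] 0.6
cup [297.7, 328.0] 0.64
```

View pics/c3.png

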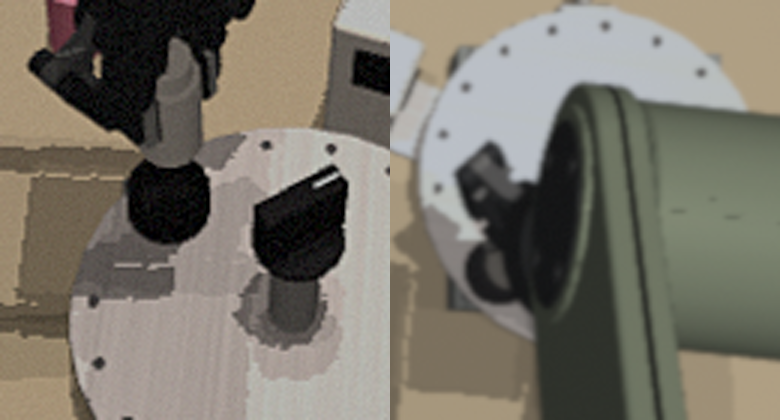

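```bash
cat > f.py <<'E'
from h import *
np.set_printoptions(precision=4,suppress=True)
from scipy.spatial.transform import Rotation as Ro
im=snapshot("side");s=read_state();p=np.array(s["eef_pos"]);R=Ro.from_euler("xyz",s["tcp_rot"]).as_matrix()
b=p+.027*R[:,2];print("pred bottom",b)
r=[r for r in outline_of("side","sample") if abs(r["location"][0]-297)<15];print([np.round(q["location"],1) for q in r])
out=im[:,:,::-1].copy()
out=cv2.resize(out[270:350,250:350],None,fx=6,fy=6,interpolation=cv2.INTER_CUBIC)
def pl(pts,col):
    q=(np.array([proj("side",x) for x in pts])+.5-[250,270])*6
    cv2.polylines(out,[np.round(q).astype(np.int32)],True,col,1)
a=np.linspace(0,2*np.pi,40)
pl([[b[0]+.016*np.cos(t),b[1]+.016*np.sin(t),b[2]] for t in a],(0,0,255))
for rr,col in((.0215,(0,255,0)),(.018,(0,255,255))): pl([[.5318+rr*np.cos(t),-.039+rr*np.sin(t),.070] for t in a],col)
if r:
    c,_=cv2.findContours(r[0]["mask"].astype(np.uint8),cv2.RETR_EXTERNAL,cv2.CHAIN_APPROX_NONE)
    cv2.polylines(out,[((x.reshape(-1,2)+.5-[250,270])*6).astype(np.int32) for x in c][0:1],True,(255,100,0),1)
cv2.imwrite("pics/c4.png",out)
E
python3 f.py
```

```text
pred bottom [ 0.5357 -0.038   0.1096]
[array([298.6, 294.2])]
```

View pics/c4.png

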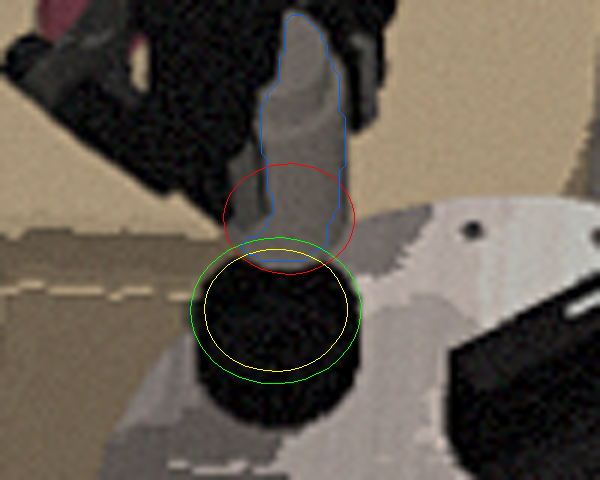

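Bottle bottom's visible lower edge sits at crop (290,268), within about 1 mm of the predicted ring, and the cup's rim matches its fit. I shift a few mm and descend to just above the rim.

```bash
python3 d.py .5316 -.0408 .103 41
python3 -m handwheel '[{"claw":1,"linear":[-0.13,0.0,0.6],"roll":0},{"claw":1,"linear":[0,0,0.5],"roll":0},{"claw":1,"linear":[0,0,0],"roll":0}]' >/dev/null
python3 d.py .5316 -.0408 .103 41
```

```text
t 8.75 p [ 0.5345 -0.0387  0.1365] yaw [179.4  -2.7  41.3] w 0.0308 F [ 0.8  0.1 -0.4] M [-0.02  0.07 -0.  ] q [-0.11  0.32  1.82  0.03  0.96 -0.85]
units(25mm) tool xyz [-0.2  -0.02  1.33] roll deg 0.3 roll units 0.002
t 9.0 p [ 0.5351 -0.0384  0.1102] yaw [179.2  -2.9  41.4] w 0.0308 F [-0.1 -0.7 -0.2] M [-0.06  0.06 -0.01] q [-0.11  0.35  1.86  0.04  0.89 -0.86]
units(25mm) tool xyz [-0.18 -0.03  0.28] roll deg 0.4 roll units 0.004
```

```bash
python3 -m handwheel '[{"claw":1,"linear":[-0.25,-0.03,0.1],"roll":0},{"claw":1,"linear":[0,0,0],"roll":0}]' >/dev/null
python3 d.py .5316 -.0408 .103 41
sed -i 's/c4.png/c5.png/' f.py; python3 f.py
```

```text
t 9.17 p [ 0.53   -0.0413  0.1077] yaw [179.2  -2.9  41.5] w 0.0305 F [0.5 0.2 0.3] M [ 0.03  0.04 -0.03] q [-0.12  0.34  1.87  0.04  0.88 -0.86]
units(25mm) tool xyz [0.05 0.03 0.19] roll deg 0.5 roll units 0.005
pred bottom [ 0.5325 -0.0405  0.0814]
[array([297.4, 306.9])]
```

View pics/c5.png

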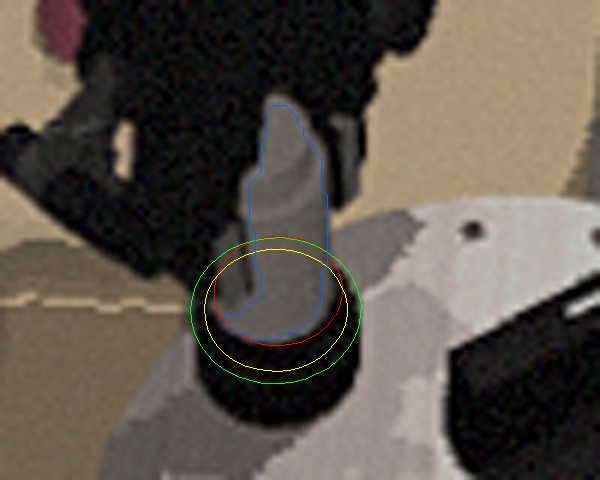

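```bash
python3 -m handwheel '[{"claw":1,"linear":[-0.02,0,0.4],"roll":0},{"claw":1,"linear":[-0.02,0,0.1],"roll":0}]' >/dev/null
python3 d.py .5303 -.0413 .080 41
```

```text
t 9.43 p [ 0.5328 -0.0418  0.0971] yaw [178.9  -3.2  41.5] w 0.0303 F [-0.4  0.  -1.2] M [-0.01  0.08 -0.06] q [-0.12  0.36  1.89  0.04  0.85 -0.87]
units(25mm) tool xyz [-0.1  -0.09  0.68] roll deg 0.5 roll units 0.004
```

```bash
python3 -m handwheel '[{"claw":1,"linear":[-0.13,-0.05,0.0],"roll":0},{"claw":1,"linear":[0,0,0],"roll":0}]' >/dev/null
python3 d.py .5303 -.0413 .080 41
python3 -m handwheel '[{"claw":1,"linear":[-0.08,-0.03,0.25],"roll":0}]' >/dev/null
python3 d.py .5303 -.0413 .080 41
```

```text
t 9.6 p [ 0.5292 -0.0431  0.0963] yaw [178.9  -3.2  41.5] w 0.0306 F [ 0.  -0.9  0.4] M [0.   0.12 0.01] q [-0.12  0.35  1.89  0.04  0.84 -0.87]
units(25mm) tool xyz [ 0.05 -0.04  0.65] roll deg 0.5 roll units 0.004
t 9.68 p [ 0.5302 -0.0432  0.0948] yaw [178.7  -3.5  41.5] w 0.0305 F [-12.    8.1  70.1] M [ 1.04  2.16 -0.03] q [-0.12  0.36  1.9   0.04  0.83 -0.87]
units(25mm) tool xyz [ 0.02 -0.07  0.59] roll deg 0.5 roll units 0.004
```

```bash
python3 -m handwheel '[{"claw":1,"linear":[0,0,-0.3],"roll":0},{"claw":1,"linear":[0,0,0],"roll":0}]' >/dev/null
python3 d.py .5303 -.041 .100 41
sed -i 's/c5.png/c6.png/' f.py; python3 f.py
```

```text
t 9.85 p [ 0.5316 -0.0434  0.1057] yaw [178.5  -3.8  41.5] w 0.0307 F [-0.1  0.1 -0.2] M [ 0.02 -0.03  0.03] q [-0.12  0.34  1.89  0.04  0.85 -0.87]
units(25mm) tool xyz [ 0.01 -0.11  0.23] roll deg 0.5 roll units 0.004
pred bottom [ 0.5327 -0.0427  0.0778]
[]
```

View pics/c6.png

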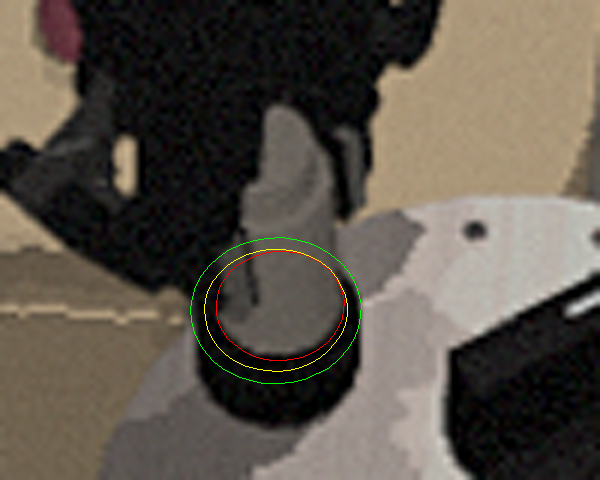

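```bash
echo 'print("bottom",(p+.027*R[:,2]).round(4))'>>d.py
python3 -m handwheel '[{"claw":1,"linear":[0.07,-0.11,0.0],"roll":0},{"claw":1,"linear":[0,0,0],"roll":0},{"claw":1,"linear":[0,0,0],"roll":0}]' >/dev/null
python3 d.py .5312 -.0402 .080 41
python3 -m handwheel '[{"claw":1,"linear":[0,0,0],"roll":0},{"claw":1,"linear":[0,0,0],"roll":0}]' >/dev/null
python3 d.py .5312 -.0402 .080 41
```

```text
t 10.2 p [ 0.5282 -0.0397  0.1019] yaw [178.8  -3.5  41.4] w 0.0304 F [0.2 0.5 0.2] M [ 0.03 -0.03 -0.  ] q [-0.12  0.34  1.89  0.04  0.85 -0.86]
units(25mm) tool xyz [0.03 0.08 0.88] roll deg 0.4 roll units 0.004
bottom [ 0.5298 -0.0391  0.075 ]
t 10.37 p [ 0.5274 -0.0395  0.1007] yaw [178.9  -3.4  41.4] w 0.0304 F [-0.  -0.8 -0.5] M [ 0.01  0.08 -0.04] q [-0.12  0.35  1.9   0.04  0.85 -0.86]
units(25mm) tool xyz [0.05 0.1  0.84] roll deg 0.4 roll units 0.004
bottom [ 0.529  -0.0389  0.0738]
```

```bash
python3 -m handwheel '[{"claw":1,"linear":[0.05,0.1,0.05],"roll":0}]' >/dev/null
python3 d.py .5312 -.0402 .080 41
python3 -m handwheel '[{"claw":1,"linear":[0,0,0],"roll":0}]' >/dev/null
python3 d.py .5312 -.0402 .080 41
```

```text
t 10.45 p [ 0.5297 -0.0404  0.0993] yaw [179.   -3.4  41.4] w 0.0306 F [-0.5  0.4  0.7] M [0.01 0.01 0.04] q [-0.12  0.35  1.89  0.04  0.85 -0.87]
units(25mm) tool xyz [0.01 0.02 0.78] roll deg 0.4 roll units 0.004
bottom [ 0.5312 -0.0398  0.0724]
t 10.53 p [ 0.53   -0.0406  0.099 ] yaw [179.   -3.3  41.4] w 0.0306 F [ 0.6 -0.9 -0.3] M [ 0.02  0.01 -0.02] q [-0.12  0.35  1.89  0.04  0.85 -0.87]
units(25mm) tool xyz [0.   0.   0.76] roll deg 0.4 roll units 0.004
bottom [ 0.5315 -0.0399  0.072 ]
```

```bash
python3 -m handwheel '[{"claw":1,"linear":[0,-0.01,0.12],"roll":0}]' >/dev/null
python3 d.py .5308 -.0402 .080 41
python3 -m handwheel '[{"claw":1,"linear":[-0.01,-0.01,0.08],"roll":0}]' >/dev/null
python3 d.py .5308 -.0402 .080 41
```

```text
t 10.62 p [ 0.5305 -0.0405  0.0961] yaw [178.9  -3.4  41.4] w 0.0304 F [ 0.2 -0.9 -0.8] M [-0.01  0.08  0.02] q [-0.12  0.36  1.89  0.04  0.84 -0.87]
units(25mm) tool xyz [-0.02 -0.01  0.65] roll deg 0.4 roll units 0.004
bottom [ 0.532  -0.0398  0.0692]
t 10.7 p [ 0.5303 -0.0404  0.0937] yaw [178.9  -3.4  41.4] w 0.0307 F [ 0.5 -1.   0.1] M [ 0.    0.05 -0.02] q [-0.12  0.36  1.9   0.04  0.83 -0.87]
units(25mm) tool xyz [-0.01 -0.    0.55] roll deg 0.4 roll units 0.004
bottom [ 0.5318 -0.0398  0.0668]
```

No contact, and the bottom is below the earlier contact height. Continuing.

```bash
python3 -m handwheel '[{"claw":1,"linear":[-0.01,0,0.1],"roll":0}]' >/dev/null
python3 d.py .5303 -.0404 .080 41
python3 -m handwheel '[{"claw":1,"linear":[-0.01,0,0.1],"roll":0}]' >/dev/null
python3 d.py .5303 -.0404 .080 41
```

```text
t 10.78 p [ 0.5303 -0.0406  0.091 ] yaw [178.9  -3.4  41.4] w 0.0303 F [0.1 0.2 0.1] M [ 0.    0.09 -0.  ] q [-0.12  0.36  1.9   0.04  0.83 -0.87]
units(25mm) tool xyz [-0.02 -0.01  0.44] roll deg 0.4 roll units 0.004
bottom [ 0.5318 -0.0399  0.064 ]
t 10.87 p [ 0.5302 -0.0407  0.0881] yaw [178.9  -3.4  41.4] w 0.0308 F [ 0.1  0.1 -0.8] M [-0.    0.05  0.01] q [-0.12  0.36  1.9   0.04  0.82 -0.87]
units(25mm) tool xyz [-0.01 -0.01  0.32] roll deg 0.4 roll units 0.004
bottom [ 0.5317 -0.04    0.0612]
```

```bash
python3 -m handwheel '[{"claw":1,"linear":[-0.01,0,0.1],"roll":0}]' >/dev/null
python3 d.py .5303 -.0404 .080 41
python3 -m handwheel '[{"claw":1,"linear":[-0.01,-0.01,0.1],"roll":0}]' >/dev/null
python3 d.py .5303 -.0404 .080 41
```

```text
t 10.95 p [ 0.5301 -0.0408  0.0853] yaw [178.9  -3.4  41.4] w 0.0305 F [ 0.1  0.8 -2.3] M [-0.01 -0.06  0.  ] q [-0.12  0.37  1.91  0.04  0.81 -0.87]
units(25mm) tool xyz [ 0.   -0.01  0.21] roll deg 0.4 roll units 0.004
bottom [ 0.5317 -0.0401  0.0583]
t 11.03 p [ 0.5301 -0.0407  0.0825] yaw [178.9  -3.4  41.4] w 0.0305 F [0.9 0.1 0.1] M [-0.02 -0.06  0.01] q [-0.12  0.37  1.91  0.04  0.81 -0.87]
units(25mm) tool xyz [ 0.01 -0.01  0.1 ] roll deg 0.4 roll units 0.004
bottom [ 0.5316 -0.04    0.0556]
```

```bash
python3 -m handwheel '[{"claw":1,"linear":[0,0,0.07],"roll":0}]' >/dev/null
python3 d.py .5303 -.0404 .080 41
python3 -m handwheel '[{"claw":1,"linear":[0,0,0.05],"roll":0}]' >/dev/null
python3 d.py .5303 -.0404 .080 41
```

```text
t 11.12 p [ 0.5302 -0.0406  0.0805] yaw [178.9  -3.4  41.4] w 0.0308 F [-1.  -0.9 -0. ] M [-0.05  0.07  0.05] q [-0.12  0.37  1.91  0.04  0.8  -0.87]
units(25mm) tool xyz [ 0.01 -0.    0.02] roll deg 0.4 roll units 0.004
bottom [ 0.5317 -0.04    0.0535]
t 11.2 p [ 0.5302 -0.0406  0.0789] yaw [178.9  -3.4  41.4] w 0.0304 F [0.1 0.7 0.2] M [-0.   -0.01 -0.01] q [-0.12  0.38  1.91  0.04  0.8  -0.87]
units(25mm) tool xyz [ 0.01 -0.   -0.04] roll deg 0.4 roll units 0.004
bottom [ 0.5317 -0.0399  0.052 ]
```

Near the floor. Opening slowly while holding, then I'll look.

```bash
python3 -m handwheel '[{"claw":0.4,"linear":[0,0,0],"roll":0},{"claw":0.3,"linear":[0,0,0],"roll":0},{"claw":0.2,"linear":[0,0,-0.05],"roll":0},{"claw":0,"linear":[0,0,0],"roll":0},{"claw":0,"linear":[0,0,0],"roll":0}]' >/dev/null
python3 d.py .5303 -.0404 .2 41
sed -i 's/c6.png/c7.png/' f.py; python3 f.py
```

```text
t 11.62 p [ 0.5299 -0.0406  0.0801] yaw [179.   -3.3  41.4] w 0.0854 F [ 0.4 -0.6 -0.1] M [-0.06 -0.03 -0.03] q [-0.12  0.37  1.91  0.04  0.8  -0.87]
units(25mm) tool xyz [ 0.3   0.09 -4.79] roll deg 0.4 roll units 0.004
bottom [ 0.5314 -0.0399  0.0531]
pred bottom [ 0.5315 -0.04    0.0532]
[array([295.2, 315.3])]
```

View pics/c7.png

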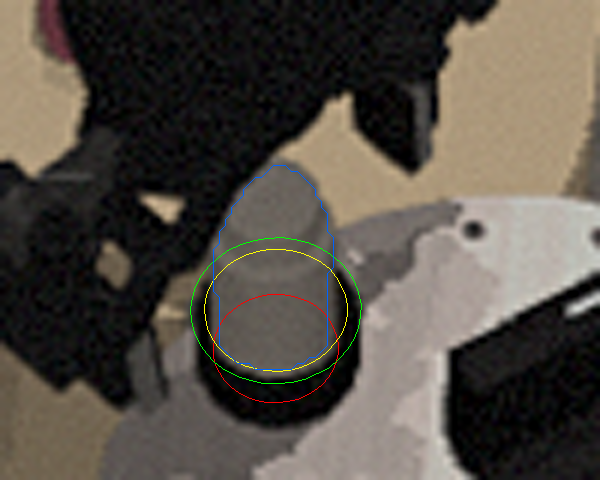

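The bottle stands in the cup with the fingers clear of it. Rising.

```bash
python3 -m handwheel '[{"claw":0,"linear":[0.05,0,-0.4],"roll":0},{"claw":0,"linear":[0.05,0,-0.6],"roll":0},{"claw":0,"linear":[0.05,0,-0.8],"roll":0},{"claw":0,"linear":[0.05,0.02,-0.8],"roll":0},{"claw":0,"linear":[0.05,0.02,-0.8],"roll":0}]' >/dev/null
python3 -m handwheel '[{"claw":0,"linear":[0.05,0,-0.8],"roll":0},{"claw":0,"linear":[0.05,0,-0.8],"roll":0},{"claw":0,"linear":[0.05,0,-0.4],"roll":0},{"claw":0,"linear":[0,0,0],"roll":-0.06},{"claw":0,"linear":[0,0,0],"roll":-0.06}]' >/dev/null
python3 -m handwheel '[{"claw":0,"linear":[0,0,0],"roll":-0.06},{"claw":0,"linear":[0,0,0],"roll":-0.06},{"claw":0,"linear":[0,0,0],"roll":-0.06},{"claw":0,"linear":[0,0,0],"roll":-0.06},{"claw":0,"linear":[0,0,0],"roll":-0.06}]' >/dev/null
python3 d.py .5885 -.1035 .19 121
python3 m.py | grep -E "cup|disc|bar|bot"
```

```text
t 12.97 p [ 0.5308 -0.0375  0.2357] yaw [176.1  -1.2  91.9] w 0.0855 F [-0.1  0.7  0.1] M [0.03 0.04 0.02] q [-0.11  0.22  1.7   0.03  1.16 -1.73]
units(25mm) tool xyz [-2.75  2.1   1.92] roll deg -29.1 roll units -0.243
bottom [ 0.5326 -0.0368  0.2088]
top cup 12672 (array([ 0.5422, -0.0667]), np.float64(0.04020496649586125))
top bot sat 0 (array([0.565, 0.222]), np.float64(0.0))
top disc (array([ 0.59 , -0.102]), np.float64(0.416674455556594))
top bar 12672 [(np.float64(0.052), 0, array([ 0.5921, -0.1133])), (np.float64(0.052), 80, array([ 0.5692, -0.1011])), (np.float64(0.052), 90, array([ 0.5818, -0.105 ])), (np.float64(0.052), 140, array([ 0.5799, -0.1092]))]
side cup 0 (array([ 0.53 , -0.045]), np.float64(0.0))
side bot sat 0 (array([0.565, 0.222]), np.float64(0.0))
side disc (array([ 0.5886, -0.1024]), np.float64(0.9409805735430157))
side bar 1162 [(np.float64(0.734), 30, array([ 0.5882, -0.1061])), (np.float64(0.715), 40, array([ 0.5884, -0.1061])), (np.float64(0.705), 20, array([ 0.5872, -0.1065])), (np.float64(0.689), 50, array([ 0.5896, -0.106 ]))]
```

```bash
python3 -m handwheel '[{"claw":0,"linear":[0,0,0],"roll":-0.06},{"claw":0,"linear":[0,0,0],"roll":-0.06},{"claw":0,"linear":[0,0,0],"roll":-0.06},{"claw":0,"linear":[0,0,0],"roll":-0.06},{"claw":0,"linear":[0,0,0],"roll":0}]' >/dev/null
python3 d.py .5885 -.1035 .22 121
python3 -m handwheel '[{"claw":0,"linear":[0,0,0],"roll":0},{"claw":0,"linear":[0,0,0],"roll":0},{"claw":0,"linear":[0,0,0],"roll":0},{"claw":0,"linear":[0,0,0],"roll":0},{"claw":0,"linear":[0,0,0],"roll":0}]' >/dev/null
python3 d.py .5885 -.1035 .22 121
```

```text
t 13.68 p [ 0.5305 -0.0375  0.235 ] yaw [176.1   0.7 120.3] w 0.0854 F [-0.3  0.4 -0.3] M [-0.01  0.02 -0.01] q [-0.11  0.22  1.7   0.03  1.16 -2.22]
units(25mm) tool xyz [-3.44  0.63  0.69] roll deg -0.7 roll units -0.006
bottom [ 0.5322 -0.0368  0.2081]
t 14.1 p [ 0.5304 -0.0375  0.2349] yaw [176.1   0.6 119.6] w 0.0856 F [ 0.2 -0.1 -0.8] M [-0.01  0.02 -0.05] q [-0.11  0.22  1.7   0.03  1.16 -2.21]
units(25mm) tool xyz [-3.44  0.67  0.68] roll deg -1.4 roll units -0.012
bottom [ 0.5321 -0.0368  0.208 ]
```

```bash
python3 -m handwheel '[{"claw":0,"linear":[-0.8,0.15,0],"roll":-0.005},{"claw":0,"linear":[-0.8,0.15,0],"roll":-0.005},{"claw":0,"linear":[-0.8,0.15,0],"roll":0},{"claw":0,"linear":[-0.8,0.15,0],"roll":0},{"claw":0,"linear":[0,0,0],"roll":0}]' >/dev/null
python3 d.py .5885 -.1035 .22 121
python3 -m handwheel '[{"claw":0,"linear":[0,-1,0],"roll":0},{"claw":0,"linear":[0,-1,0],"roll":0},{"claw":0,"linear":[0,0,0],"roll":0},{"claw":0,"linear":[0,0,0],"roll":0}]' >/dev/null
python3 d.py .5885 -.1035 .22 121
python3 -m handwheel '[{"claw":0,"linear":[0,0.25,0],"roll":0},{"claw":0,"linear":[0,0.25,0],"roll":0},{"claw":0,"linear":[0,0.25,0],"roll":0},{"claw":0,"linear":[0,0.25,0],"roll":0},{"claw":0,"linear":[0,0.25,0],"roll":0}]' >/dev/null
python3 d.py .5885 -.1035 .22 121
```

```text
t 14.52 p [ 0.5849 -0.1003  0.2372] yaw [176.1   0.7 120.7] w 0.0856 F [0.2 0.4 0.3] M [-0.03  0.04 -0.01] q [-0.21  0.32  1.56  0.04  1.21 -2.33]
units(25mm) tool xyz [-0.18  0.01  0.69] roll deg -0.3 roll units -0.002
bottom [ 0.5867 -0.0996  0.2103]
t 14.85 p [ 0.5407 -0.1259  0.2323] yaw [176.1   0.5 120.6] w 0.0856 F [-0.3  0.2  0.4] M [-0.04  0.02 -0.01] q [-0.27  0.26  1.65  0.05  1.18 -2.39]
units(25mm) tool xyz [-0.2   2.06  0.64] roll deg -0.4 roll units -0.004
bottom [ 0.5424 -0.1252  0.2054]
t 15.27 p [ 0.5708 -0.1065  0.2353] yaw [176.    0.5 120.6] w 0.0853 F [0.5 0.7 0.3] M [ 0.01  0.01 -0.03] q [-0.23  0.3   1.59  0.04  1.2  -2.35]
units(25mm) tool xyz [-0.25  0.63  0.66] roll deg -0.4 roll units -0.004
bottom [ 0.5726 -0.1058  0.2084]
```

```bash
python3 -m handwheel '[{"claw":0,"linear":[-0.25,0.63,0],"roll":0},{"claw":0,"linear":[0,0,-1],"roll":0},{"claw":0,"linear":[0,0,0],"roll":0},{"claw":0,"linear":[0,0,-1],"roll":0},{"claw":0,"linear":[0,0,0],"roll":0}]' >/dev/null
python3 d.py .5885 -.1035 .22 121
python3 -m handwheel '[{"claw":0,"linear":[0,0,1],"roll":0},{"claw":0,"linear":[0,0,1],"roll":0},{"claw":0,"linear":[0,0,0],"roll":0}]' >/dev/null
python3 d.py .5885 -.1035 .22 121
```

```text
t 15.68 p [ 0.59   -0.1008  0.2864] yaw [176.    0.5 120.8] w 0.0853 F [ 0.9 -0.8  1.4] M [-0.03 -0.07  0.05] q [-0.21  0.3   1.46  0.04  1.33 -2.33]
units(25mm) tool xyz [-0.04 -0.29  2.64] roll deg -0.2 roll units -0.001
bottom [ 0.5918 -0.1     0.2595]
t 15.93 p [ 0.597  -0.0982  0.238 ] yaw [175.6   0.8 120.9] w 0.0853 F [-2.1  0.6 -0.1] M [-0.03  0.04 -0.02] q [-0.2   0.33  1.53  0.04  1.21 -2.33]
units(25mm) tool xyz [ 0.   -0.45  0.69] roll deg -0.1 roll units -0.001
bottom [ 0.599  -0.0975  0.2111]
```

```bash
python3 d.py .5885 -.1035 .128 121
python3 - <<'E'
from h import *
A=np.array([.5885,-.1035])
pin,e=tri((424,168),(421.5,373));print("pin",pin,e,np.linalg.norm(pin[:2]-A),np.degrees(np.arctan2(*(pin[:2]-A)[::-1])))
im=cv2.imread("pics/top0.png").astype(int)
m=((im.min(2)>165)&((im.max(2)-im.min(2))<25));m[:,:335]=0;m[:172]=0;m[215:]=0;m[:,375:]=0
n,l,st,ce=cv2.connectedComponentsWithStats(m.astype(np.uint8));print(st[1:],ce[1:])
for c in ce[1:]:
    for z in(.11,):
        p=atz("top",c,z);print(p,np.linalg.norm(p[:2]-A),np.degrees(np.arctan2(*(p[:2]-A)[::-1])))
E
python3 -m handwheel '[{"claw":0,"linear":[0,-0.45,0],"roll":0},{"claw":0,"linear":[0,0,0.25],"roll":0},{"claw":0,"linear":[0,0,0.25],"roll":0},{"claw":0,"linear":[0,0,0.25],"roll":0},{"claw":0,"linear":[0,0,0.25],"roll":0}]' >/dev/null
python3 d.py .5885 -.1035 .128 121
```

```text
t 15.93 p [ 0.597  -0.0982  0.238 ] yaw [175.6   0.8 120.9] w 0.0853 F [-2.1  0.6 -0.1] M [-0.03  0.04 -0.02] q [-0.2   0.33  1.53  0.04  1.21 -2.33]
units(25mm) tool xyz [ 0.06 -0.73  4.36] roll deg -0.1 roll units -0.001
bottom [ 0.599  -0.0975  0.2111]
pin [ 0.71708203 -0.11220251  0.01691534] 0.002651781606978227 0.12887618664394218 -3.871906992422269
[[353 194   1   1   1]] [[353. 194.]]
[0.64718897 0.03912019 0.11      ] 0.15422358352839338 67.63257213094022
t 16.35 p [ 0.5927 -0.1021  0.2131] yaw [175.3   1.  121. ] w 0.0854 F [ 0.4 -0.1 -0.8] M [-0.04  0.08  0.04] q [-0.21  0.34  1.59  0.05  1.15 -2.34]
units(25mm) tool xyz [ 0.09 -0.45  3.38] roll deg -0.0 roll units -0.0
bottom [ 0.5948 -0.1013  0.1862]
```

```bash
python3 -m handwheel '[{"claw":0,"linear":[0.03,-0.1,0.4],"roll":0},{"claw":0,"linear":[0.03,-0.1,0.4],"roll":0},{"claw":0,"linear":[0.03,-0.1,0.4],"roll":0},{"claw":0,"linear":[0,-0.1,0.4],"roll":0},{"claw":0,"linear":[0,-0.1,0.4],"roll":0}]' >/dev/null
python3 d.py .5885 -.1035 .128 121
```

```text
t 16.77 p [ 0.5881 -0.1044  0.1604] yaw [175.1   1.2 121. ] w 0.0853 F [-0.4  0.6  0.2] M [-0.01  0.01 -0.02] q [-0.22  0.37  1.68  0.05  1.02 -2.36]
units(25mm) tool xyz [ 0.05 -0.08  1.29] roll deg 0.0 roll units 0.0
bottom [ 0.5904 -0.1036  0.1335]
```

```bash
python3 -m handwheel '[{"claw":0,"linear":[0.0,-0.02,0.3],"roll":0},{"claw":0,"linear":[0.0,-0.02,0.3],"roll":0},{"claw":0,"linear":[0.0,-0.02,0.3],"roll":0},{"claw":0,"linear":[0,-0.02,0.2],"roll":0},{"claw":0,"linear":[0,0,0],"roll":0}]' >/dev/null
python3 d.py .590 -.103 .128 121
sed 's/pics\/c7.png/pics\/c8.png/; s/270:350,250:350/260:380,260:400/; s/fx=6,fy=6/fx=5,fy=5/; s/\[250,270\])\*6/[260,260])*5/g' f.py > g.py; python3 g.py
```

```text
t 17.18 p [ 0.5888 -0.104   0.1281] yaw [175.2   1.1 121.1] w 0.0854 F [-0.1 -0.6  0. ] M [-0.07  0.02  0.03] q [-0.22  0.4   1.72  0.05  0.95 -2.36]
units(25mm) tool xyz [0.01 0.06 0.01] roll deg 0.1 roll units 0.0
bottom [ 0.591  -0.1033  0.1012]
pred bottom [ 0.5913 -0.1033  0.1017]
[array([294.9, 315.4]), array([298.7, 255.1])]
```

View pics/c8.png

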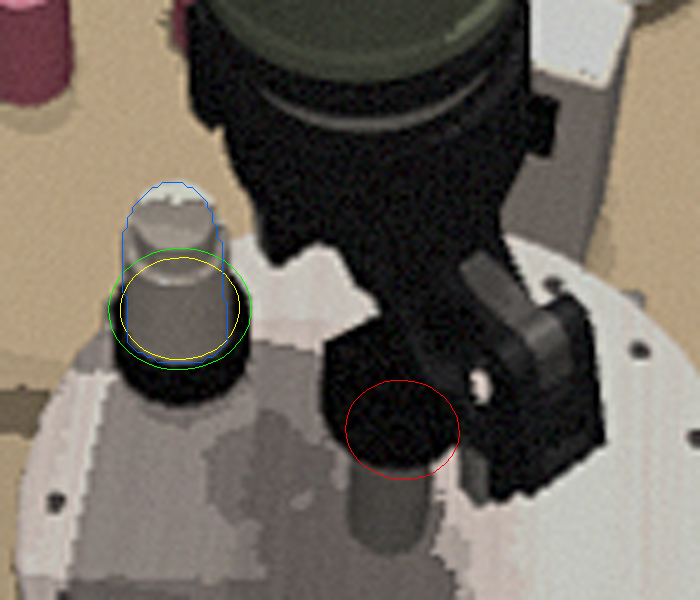

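The bottle stands in the cup at side (295,315) and the fingers straddle the knob. Closing.

```bash
python3 -m handwheel '[{"claw":1,"linear":[0,0.05,0],"roll":0},{"claw":1,"linear":[0,0,0],"roll":0},{"claw":1,"linear":[0,0,0],"roll":0},{"claw":1,"linear":[0,0,0],"roll":0},{"claw":1,"linear":[0,0,0],"roll":0}]' >/dev/null
python3 d.py .590 -.103 .128 121
python3 -m handwheel '[{"claw":1,"linear":[0,0,0],"roll":0},{"claw":1,"linear":[0,0,0],"roll":0},{"claw":1,"linear":[0,0,0],"roll":0},{"claw":1,"linear":[0,0,0],"roll":0}]' >/dev/null
python3 d.py .590 -.103 .128 121
```

```text
t 17.7 p [ 0.5921 -0.1037  0.1317] yaw [174.9   1.3 121. ] w 0.0254 F [ 0.4  0.  -0. ] M [-0.    0.01 -0.02] q [-0.22  0.4   1.71  0.05  0.95 -2.36]
units(25mm) tool xyz [ 0.07 -0.07  0.14] roll deg 0.0 roll units 0.0
bottom [ 0.5945 -0.103   0.1048]
t 18.03 p [ 0.5918 -0.1025  0.1321] yaw [174.8   1.1 120.9] w 0.0129 F [ 1.4 -0.6  0.7] M [0.69 0.27 0.06] q [-0.22  0.4   1.71  0.06  0.95 -2.36]
units(25mm) tool xyz [ 0.02 -0.09  0.16] roll deg -0.1 roll units -0.001
bottom [ 0.5942 -0.1017  0.1052]
```

```bash
cat > k.py <<'E'
from station import *
import numpy as np
s=read_state();print(round(s["clock"],2),"turned",round(120.9-np.degrees(s["tcp_rot"][2]),2),"tau6",round(s["joint_efforts"][5],3),"Mz",round(s["wrist_torque"][2],3),"F",np.round(s["contact_force"],1),"p",np.round(s["eef_pos"],4),"w",round(s["width"],4))
E
python3 k.py
for i in 1; do
python3 -m handwheel '[{"claw":1,"linear":[0,0,0],"roll":0.03}]' >/dev/null; python3 k.py
python3 -m handwheel '[{"claw":1,"linear":[0,0,0],"roll":0.03}]' >/dev/null; python3 k.py
python3 -m handwheel '[{"claw":1,"linear":[0,0,0],"roll":0.03}]' >/dev/null; python3 k.py
done
```

```text
18.03 turned -0.01 tau6 -0.047 Mz 0.056 F [ 1.4 -0.6  0.7] p [ 0.5918 -0.1025  0.1321] w 0.0129
18.12 turned 3.63 tau6 -0.994 Mz 0.047 F [ 1.4 -1.   0.2] p [ 0.5919 -0.1026  0.1321] w 0.0131
18.2 turned 7.37 tau6 -0.604 Mz 0.137 F [ 0.5  0.6 -0.8] p [ 0.5919 -0.1028  0.1321] w 0.0127
18.28 turned 11.08 tau6 -0.299 Mz 0.275 F [-0.6  1.7 -0.2] p [ 0.592  -0.1029  0.1321] w 0.013
```

```bash
python3 -m handwheel '[{"claw":1,"linear":[0,0,0],"roll":0.02}]' >/dev/null; python3 k.py
python3 -m handwheel '[{"claw":1,"linear":[0,0,0],"roll":0.02}]' >/dev/null; python3 k.py
python3 -m handwheel '[{"claw":1,"linear":[0,0,0],"roll":0.02}]' >/dev/null; python3 k.py
python3 -m handwheel '[{"claw":1,"linear":[0,0,0],"roll":0.02}]' >/dev/null; python3 k.py
python3 -m handwheel '[{"claw":1,"linear":[0,0,0],"roll":0.02}]' >/dev/null; python3 k.py
python3 -m handwheel '[{"claw":1,"linear":[0,0,0],"roll":0.02}]' >/dev/null; python3 k.py
```

```text
18.37 turned 13.55 tau6 -0.064 Mz 0.256 F [0.6 2.  0.4] p [ 0.592  -0.103   0.1321] w 0.0129
18.45 turned 15.97 tau6 -0.219 Mz 0.169 F [-0.8  2.8  0.7] p [ 0.592  -0.1031  0.1321] w 0.0129
18.53 turned 18.38 tau6 -0.243 Mz 0.146 F [-0.8  2.8 -0.1] p [ 0.5921 -0.1032  0.1321] w 0.0127
18.62 turned 20.79 tau6 -0.279 Mz 0.13 F [-1.3  2.9 -0.1] p [ 0.5921 -0.1033  0.1321] w 0.0132
18.7 turned 23.2 tau6 -0.314 Mz 0.05 F [0.1 2.6 0.5] p [ 0.592  -0.1034  0.132 ] w 0.0131
18.78 turned 25.61 tau6 -0.368 Mz 0.028 F [-0.3  3.  -0.6] p [ 0.592  -0.1035  0.1321] w 0.0126
```

```bash
python3 -m handwheel '[{"claw":1,"linear":[0,0,0],"roll":0.02}]' >/dev/null; python3 k.py
python3 -m handwheel '[{"claw":1,"linear":[0,0,0],"roll":0.02}]' >/dev/null; python3 k.py
python3 -m handwheel '[{"claw":1,"linear":[0,0,0],"roll":0.02}]' >/dev/null; python3 k.py
python3 -m handwheel '[{"claw":1,"linear":[0,0,0],"roll":0.02}]' >/dev/null; python3 k.py
python3 -m handwheel '[{"claw":1,"linear":[0,0,0],"roll":0.02}]' >/dev/null; python3 k.py
python3 -m handwheel '[{"claw":1,"linear":[0,0,0],"roll":0.02}]' >/dev/null; python3 k.py
python3 -m handwheel '[{"claw":1,"linear":[0,0,0],"roll":0.02}]' >/dev/null; python3 k.py
python3 -m handwheel '[{"claw":1,"linear":[0,0,0],"roll":0.02}]' >/dev/null; python3 k.py
```

```text
18.87 turned 28.02 tau6 -0.371 Mz -0.022 F [-0.9  2.3 -0.6] p [ 0.592  -0.1036  0.132 ] w 0.0128
18.95 turned 30.41 tau6 -0.199 Mz 0.128 F [-0.   2.7 -1.5] p [ 0.592  -0.1037  0.1321] w 0.0127
19.03 turned 32.75 tau6 -0.057 Mz 0.278 F [-0.1  2.3 -0.4] p [ 0.592  -0.1038  0.1321] w 0.0133
19.12 turned 35.09 tau6 -0.126 Mz 0.197 F [-0.8  3.6  0.1] p [ 0.592  -0.1039  0.1321] w 0.0131
19.2 turned 37.44 tau6 -0.17 Mz 0.159 F [-1.   3.8  0.4] p [ 0.592  -0.104   0.1321] w 0.0129
19.28 turned 39.78 tau6 -0.209 Mz 0.085 F [ 0.   3.6 -0.7] p [ 0.592  -0.1041  0.1321] w 0.0127
19.37 turned 42.13 tau6 -0.244 Mz 0.115 F [ 0.3  4.4 -0.2] p [ 0.592  -0.1042  0.1321] w 0.0128
19.45 turned 44.48 tau6 -0.284 Mz 0.025 F [ 1.2  4.2 -0.6] p [ 0.592  -0.1043  0.1321] w 0.0127
```

```bash
python3 -m handwheel '[{"claw":1,"linear":[0,0,0],"roll":0.02}]' >/dev/null; python3 k.py
python3 -m handwheel '[{"claw":1,"linear":[0,0,0],"roll":0.02}]' >/dev/null; python3 k.py
python3 -m handwheel '[{"claw":1,"linear":[0,0,0],"roll":0.02}]' >/dev/null; python3 k.py
python3 -m handwheel '[{"claw":1,"linear":[0,0,0],"roll":0.02}]' >/dev/null; python3 k.py
python3 -m handwheel '[{"claw":1,"linear":[0,0,0],"roll":0.02}]' >/dev/null; python3 k.py
python3 -m handwheel '[{"claw":1,"linear":[0,0,0],"roll":0.02}]' >/dev/null; python3 k.py
python3 -m handwheel '[{"claw":1,"linear":[0,0,0],"roll":0.02}]' >/dev/null; python3 k.py
```

```text
19.53 turned 46.84 tau6 -0.312 Mz 0.026 F [0.2 2.8 0.7] p [ 0.5919 -0.1044  0.1321] w 0.013
19.62 turned 49.2 tau6 -0.226 Mz 0.169 F [ 0.6  4.  -0.5] p [ 0.5919 -0.1045  0.1321] w 0.013
19.7 turned 51.54 tau6 -0.088 Mz 0.313 F [ 1.   3.6 -0.7] p [ 0.592  -0.1045  0.1323] w 0.0128
19.78 turned 53.87 tau6 -0.107 Mz 0.242 F [ 0.7  2.8 -0.9] p [ 0.592  -0.1046  0.1323] w 0.0129
19.87 turned 56.21 tau6 -0.161 Mz 0.127 F [ 0.5  2.6 -0.4] p [ 0.5919 -0.1048  0.1323] w 0.0128
19.95 turned 58.56 tau6 -0.204 Mz 0.145 F [ 1.5  3.2 -0.6] p [ 0.5919 -0.1049  0.1323] w 0.013
20.03 turned 60.92 tau6 -0.242 Mz 0.053 F [1.5 3.2 0.1] p [ 0.5919 -0.105   0.1323] w 0.0129
```

```bash
python3 -m handwheel '[{"claw":1,"linear":[0,0,0],"roll":0.02}]' >/dev/null; python3 k.py
python3 -m handwheel '[{"claw":1,"linear":[0,0,0],"roll":0.01}]' >/dev/null; python3 k.py
python3 -m handwheel '[{"claw":1,"linear":[0,0,0],"roll":0.01}]' >/dev/null; python3 k.py
python3 -m handwheel '[{"claw":1,"linear":[0,0,0],"roll":0}]' >/dev/null; python3 k.py
python3 - <<'E'
from h import *
A=np.array([.5885,-.1035])
for c in("top","side"):
    snapshot(c)
    for q,z in(("sample_center",.0875),("cup",.052)):
        for r in mark_of(c,q)[:4]:
            p=atz(c,r["location"],z);d=p[:2]-A
            if .06<np.hypot(*d)<.11: print(c,q,np.round(r["location"],1),round(r["confidence"],2),np.hypot(*d),np.degrees(np.arctan2(d[1],d[0])))
E
```

```text
20.12 turned 63.28 tau6 -0.28 Mz 0.029 F [1.1 3.5 0.6] p [ 0.5918 -0.1051  0.1323] w 0.0132
20.2 turned 64.44 tau6 0.02 Mz 0.021 F [ 1.   3.2 -0.3] p [ 0.5918 -0.1051  0.1323] w 0.013
20.28 turned 65.6 tau6 -0.101 Mz -0.021 F [ 1.6  4.5 -0.5] p [ 0.5918 -0.1051  0.1323] w 0.0131
20.37 turned 65.59 tau6 0.103 Mz -0.079 F [ 1.6  3.5 -0.7] p [ 0.5918 -0.1052  0.1323] w 0.0129
top sample_center [385.7 208.5] 0.61 0.08964351930896453 66.88129090872972
top cup [386.3 216.2] 0.87 0.08082891750541443 70.8316629468338
side sample_center [349.3 303.6] 0.56 0.08250595683638405 71.68162275423373
```

```bash
python3 -m handwheel '[{"claw":1,"linear":[0,0,0],"roll":0.008},{"claw":1,"linear":[0,0,0],"roll":0},{"claw":1,"linear":[0,0,0],"roll":0}]' >/dev/null; python3 k.py
python3 -m handwheel '[{"claw":1,"linear":[0,0,0],"roll":0.008},{"claw":1,"linear":[0,0,0],"roll":0},{"claw":1,"linear":[0,0,0],"roll":0}]' >/dev/null; python3 k.py
```

```text
20.92 turned 66.63 tau6 0.047 Mz -0.068 F [1.8 3.5 0.2] p [ 0.5918 -0.1052  0.1323] w 0.0134
21.17 turned 67.69 tau6 0.035 Mz -0.061 F [ 2.3  3.4 -0.6] p [ 0.5917 -0.1053  0.1323] w 0.0131
```

```bash
python3 -m handwheel '[{"claw":1,"linear":[0,0,0],"roll":0.005},{"claw":1,"linear":[0,0,0],"roll":0}]' >/dev/null; python3 k.py
python3 -m handwheel '[{"claw":1,"linear":[0,0,0],"roll":0.005},{"claw":1,"linear":[0,0,0],"roll":0}]' >/dev/null; python3 k.py
python3 - <<'E'
from h import *
a=snapshot("top");b=snapshot("side")
f=lambda im,x0,y0,w,h,k:cv2.resize(im[y0:y0+h,x0:x0+w,::-1],(w*k,h*k),interpolation=cv2.INTER_CUBIC)
cv2.imwrite("pics/c9.png",np.hstack([f(b,285,240,130,140,3),f(a,330,160,130,140,3)]))
A=np.array([.5885,-.1035])
for c,uv in(("top",(386,212)),("side",(349,305))):
    for q in("sample","cup"):
      for r in outline_of(c,q)[:4]:
        if np.hypot(*(np.array(r["location"])-uv))<16:
            x,i=fit(c,r["mask"],[(.016,.07,.110),(.0125,.110,.123)],[.622,-.026]);d=x-A;print(c,q,x,i,np.hypot(*d),np.degrees(np.arctan2(d[1],d[0])))
E
```

```text
21.33 turned 68.35 tau6 0.042 Mz -0.135 F [1.7 3.7 0.6] p [ 0.5917 -0.1053  0.1323] w 0.013
21.5 turned 68.99 tau6 0.115 Mz -0.037 F [ 2.6  3.1 -0.3] p [ 0.5917 -0.1053  0.1323] w 0.0129
top sample [ 0.62120876 -0.02464538] 0.961218836565097 0.08536927843897799 67.4714092613982
side sample [ 0.6292832  -0.03252148] 0.21194879089615926 0.08186097566889466 60.11896325282328
```

View pics/c9.png

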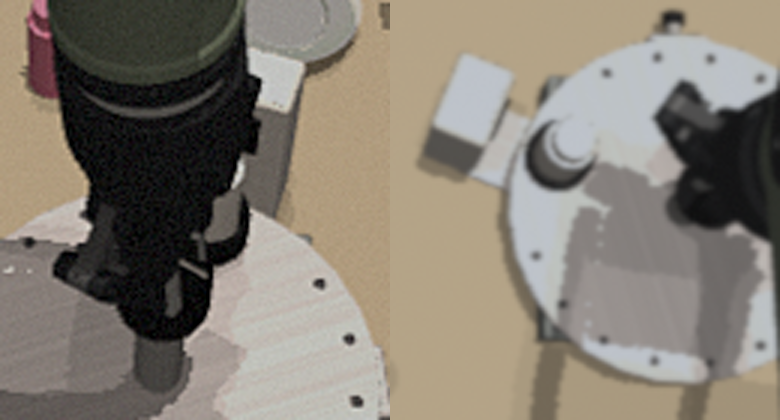

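The bottle is seated in the cup in the top view at (386,208), and the sensor's top face is at about (358,193). Static torque still draws clockwise, so the notch is slightly ahead. I compute the sensor's bearing.

```bash
python3 - <<'E'
from h import *
A=np.array([.5885,-.1035])
im=snapshot("top").astype(int)
g=im.min(2);m=(g>135)&((im.max(2)-g)<32);m[:,:340]=0;m[:,373:]=0;m[:170]=0;m[215:]=0
n,l,st,ce=cv2.connectedComponentsWithStats(m.astype(np.uint8))
i=1+np.argmax(st[1:,4]);print(st[i],ce[i])
hull=cv2.minAreaRect(np.argwhere(l==i)[:,::-1].astype(np.float32));print(hull)
for uv in(ce[i],hull[0],(357.7,192.7)):
    p=atz("top",uv,.11);d=p[:2]-A;print(p,np.hypot(*d),np.degrees(np.arctan2(d[1],d[0])))
# direction of block's long/short sides at z=.11
bx=cv2.boxPoints(hull);w=np.array([atz("top",b,.11)[:2] for b in bx])
for k in range(4): e=w[(k+1)%4]-w[k];print(np.hypot(*e),np.degrees(np.arctan2(e[1],e[0])))
for c in("top","side"):
    if c=="side": snapshot(c)
    for r in outline_of(c,"sample")+outline_of(c,"cup")[:0]:
        if c=="top" and np.hypot(*(np.array(r["location"])-(386,210)))<16: x,i=fit(c,r["mask"],[(.016,.07,.110),(.0125,.110,.123)],[.622,-.026]);d=x-A;print(x,i,np.degrees(np.arctan2(d[1],d[0])))
E
python3 k.py
```

```text
[344 177  29  38 720] [359.63472222 195.65277778]
((358.0, 195.5), (37.0, 28.0), 90.0)
[0.64393478 0.02751822 0.11      ] 0.1422630944231096 67.06641561583574
[0.64428038 0.03039244 0.11      ] 0.14504701366904296 67.38310175777347
[0.64931501 0.03074305 0.11      ] 0.14737592114645037 65.62844303942664
0.04965226987366363 -91.40419572935006
0.06637255489370325 177.75285670154685
0.0491767810113987 88.55179812827451
0.06632949327127877 -1.8369218193701369
[ 0.62102352 -0.02456151] 0.9047619047619048 67.60780260377098
22.1 turned 68.96 tau6 0.061 Mz -0.062 F [ 1.4  2.8 -0.8] p [ 0.5917 -0.1053  0.1323] w 0.0128
```

```bash
python3 -m handwheel '[{"claw":1,"linear":[0,0,0],"roll":0.006},{"claw":1,"linear":[0,0,0],"roll":0},{"claw":1,"linear":[0,0,0],"roll":0}]' >/dev/null; python3 k.py
python3 -m handwheel '[{"claw":1,"linear":[0,0,0],"roll":0.006},{"claw":1,"linear":[0,0,0],"roll":0},{"claw":1,"linear":[0,0,0],"roll":0}]' >/dev/null; python3 k.py
python3 -m handwheel '[{"claw":1,"linear":[0,0,0],"roll":0}]' >/dev/null; python3 k.py
```

```text
22.35 turned 69.7 tau6 0.169 Mz 0.005 F [2.9 3.5 0.3] p [ 0.5917 -0.1053  0.1323] w 0.0129
22.6 turned 70.47 tau6 0.187 Mz 0.072 F [2.  2.8 0.1] p [ 0.5917 -0.1053  0.1323] w 0.0126
22.68 turned 70.48 tau6 0.168 Mz 0.087 F [ 0.9  2.7 -0. ] p [ 0.5917 -0.1053  0.1323] w 0.0129
```

```bash
python3 - <<'E'
from h import *
A=np.array([.5885,-.1035])
for k in range(4):
    snapshot("top")
    for r in outline_of("top","sample"):
        if np.hypot(*(np.array(r["location"])-(386,210)))<16: x,i=fit("top",r["mask"],[(.016,.07,.110),(.0125,.110,.123)],[.622,-.026]);d=x-A;print(x,i,np.degrees(np.arctan2(d[1],d[0])))
E
python3 k.py
python3 -m handwheel '[{"claw":1,"linear":[0,0,0],"roll":-0.003},{"claw":1,"linear":[0,0,0],"roll":0},{"claw":1,"linear":[0,0,0],"roll":0}]' >/dev/null; python3 k.py
```

```text
[ 0.62415603 -0.02500379] 0.9266304347826086 65.57060281342993
[ 0.62400039 -0.02547447] 0.9591280653950953 65.53521414298444
[ 0.62257971 -0.0262439 ] 0.9192200557103064 66.19645479209316
23.08 turned 70.47 tau6 0.161 Mz 0.072 F [1.7 3.4 0. ] p [ 0.5917 -0.1053  0.1323] w 0.0129
23.33 turned 70.1 tau6 0.107 Mz 0.025 F [1.4 3.3 0.9] p [ 0.5917 -0.1053  0.1323] w 0.0133
```

Torque is now near zero in the notch after three ridge peaks (12°, 33° and 52°), and the cup bearing of 65.7° matches the sensor's at about 65.5°. One check of the bystanders, then I hand in.

```bash
python3 - <<'E'
from h import *
snapshot("side");snapshot("top")
for c in("side","top"):
    for q in("wide_jar","block","dish","beaker"):
        for r in mark_of(c,q)[:1]: print(c,q,np.round(atz(c,r["location"],0),3)[:2],round(r["confidence"],2))
    for r in mark_of(c,"sample_center")[:5]: print(c,"sample",np.round(r["location"],0),np.round(atz(c,r["location"],.0875),3)[:2])
finish_job()
E
python3 k.py
```

```text
side wide_jar [0.435 0.21 ] 0.93
side dish [0.691 0.148] 0.69
side beaker [0.727 0.308] 0.75
side sample [261. 264.] [0.484 0.06 ]
side sample [358. 304.] [ 0.628 -0.028]
top wide_jar [0.441 0.21 ] 0.92
top block [0.723 0.314] 0.61
top dish [0.696 0.15 ] 0.68
top beaker [0.717 0.311] 0.58
top sample [310. 252.] [0.549 0.117]
top sample [195. 230.] [0.593 0.322]
top sample [389. 206.] [ 0.627 -0.028]
the job is handed in; nothing more can be done
the job is handed in; nothing more can be done
```

I stood the white sample bottle in the turntable cup and let go of it. I then gripped the bar knob, turned it clockwise to the third click stop, and handed the job in still holding it there at about 23.5 s.

**Feel:** I counted three torque peaks (ridges), at about 12°, 33° and 52° of tool turn. I stopped where the torque fell to near zero (0.025 N m). I had gone about 0.4° further than that, up to 0.07–0.09 N m, and backed off.

**Camera:** The bottle stands in its cup at a bearing of about 65.7°. I measured the sensor at about 65.1–65.6°, with cruder fits reaching 67.4°.

**Bystanders:** In the last images the jar, dish and beaker are where they started, within measuring error. The square block was not confirmed: one camera missed it and the other's report landed on the beaker. The arm never came near the block.

Checks that went less well:
- **Rim contact:** On the first insertion the bottle touched the cup rim, with about 70 N at the wrist (limit 120 N). I backed off, moved it 3 mm and it went in without contact.
- **Tool tilt:** The tool drifted to 4–5° off vertical and I could not correct it with these moves.
- **Turn angle:** The tool turned about 70° but the cup only about 66°, so there was some give in the grip.

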